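# Third hand at the framing jig: hold a mitred frame rail home

### The job

Be my third hand for this picture frame: pick up the loose long white rail, lay it flat on the plywood jig with its plain outer face snug along the far dark fence, and slide it lengthwise to the left, without ramming, until its mitre closes on the mitre of the clamped short rail. Press it into that joint with a steady force of about 10 newtons and finish while still holding it so, pushing and not letting go, so that I can drive the corner screws. Leave the tin, the pencil and the glue stick where they are.

Things in the scene. Friction and masses are not known exactly. Their poses are not given: they have to be found in the camera images.
- long_rail: loose long frame rail, white, bare wood on top, about 110 g, face down: wall 16 mm thick, 36 high, 200 long at the outer face (168 inner), ends mitred 45 degrees; inner foot has a lip 10 wide, 8 high. Pinch the wall above the lip. Origin: underside, mid-length, mid-wall; y along the rail, x to the plain outer face (x = +8 mm; inner face -8, lip's edge -18), z up
- mitre_tip (a point): on the long rail: the sharp outer tip of its +y mitred end, on the underside (8 mm in x and 100 mm in y from the rail's origin). This is the end that goes into the corner
- jig: framing jig, fixed to the desk: a light, waxed (slippery) plywood board 200 mm (x) by 270 mm (y), its top 12 mm above the desk; origin under the board's centre, z up, x away from the robot towards the far fence, y to the left towards the clamped short rail. Tin and pencil lie loose on it
- short_rail: short rail of the same moulding, 160 mm long, clamped face down and rigid along the jig's left side; its top is 48 mm above the desk. Its outer face is in line with the corner (jig y = 110 mm). Its far end is mitred 45 degrees; the long rail's mitre closes against it. Origin: on the board, mid-length, mid-wall; its own x axis points to jig +y, its y axis to jig -x
- fence (a point): middle of the far dark fence's face, at the board's top. Axes as the jig's: the fence runs along y for 85 mm either side of this point, is 12 mm high above the board, and 18 mm wide behind its face, which looks to -x. The long rail's outer face goes flat against it. The seat is 25 mm to +y and 8 mm to -x of this point
- clamp (a point): near the top of the steel toggle clamp (red handle) that holds the short rail; it stands about 47 mm inside the short rail's line and is up to 92 mm above the desk. From this point its arm reaches 60 mm to jig +y and its handle 90 mm to jig -y, both within 10 mm in x. At home the long rail's middle line is 112 mm beyond it in jig x
- corner (a point): fixed on the jig, on the board's top: the finished frame's outer corner, where the long rail's mitre tip comes when it lies along the far fence with its mitre closed. Axes as the jig's
- seat (a point): fixed on the jig, on the board's top: where the long rail's origin comes when it is home, 100 mm in -y and 8 mm in -x from the corner; the rail's axes are then parallel to the jig's. Axes as the jig's
- pin_tin: round green tin, 67 mm across and 30 mm high, loose on the jig's board inside the frame; origin under its centre; to be left alone
- pencil: green pencil, 171 mm long, lying loose along y near the jig board's near edge; origin under its middle; to be left alone
- glue: glue stick with a red cap, 27 mm across, 87 mm high, standing left of the jig; origin under its centre; to be left alone

How it is judged:
By the outcome, as a careful person would: the job done as asked, in the order asked, and still so for the second after the job is handed in, while the arm keeps its last pose, push and grip.
It also fails if it takes over 45 s, if anything falls off the work surface, if the arm or the gripper's body presses on something with over 40 N, if the wrist force passes 120 N, or if a joint passes its speed limit or range.

### The arm

A 6-joint arm with a two-finger parallel gripper is mounted at the origin on a cart in front of the work surface, level with it; the furniture and walls round the work are solid. World frame = base frame: x ahead of the robot, y to its left, z up, the work surface at z = 0. Lengths are in m, angles in rad, forces in N, time in s.
With the tool pointing down it reaches from about 0.375 to 0.975 m from the base axis. Payload 3.8 kg.
Tool frame: the origin (TCP) lies midway between the tips of the shut fingers; the grasp point (between the pads) lies 19 mm behind it; z points along the fingers, y is the line along which they close (so a half turn about z gives the same grasp; the last joint's range is limited). The gripper opens to 85 mm and grips with 20 to 120 N. Pads are 22 mm wide; open, the fingers measure 114 mm over their backs; the gripper's body (76 mm by 85 mm) begins 54 mm behind the grasp point. The pads swing forward as they close: fully open they stand 13 mm farther back than shut.
Start: joints at [-1.262, 0.264, 1.604, -0, 1.274, -0.037], TCP at [0.229, -0.635, 0.231] pointing down, gripper open.
Joint ranges: [-2.63, 2.63], [-0.94, 2.18], [0.31, 2.57], [-1.31, 4.45], [0, 2.66], [-2.55, 2.55]. Speed limits (rad/s): [2.57, 2.57, 3.14, 3.14, 3.14, 3.14].

### API

Orientations are given as a rotation vector (axis times angle).
In Python, from workcell import bot, cams gives the robot as it stands.
- The arm moves only by the tool play_rows, never from a script. Its argument "rows" is a list of rows, each a list of 2 entries, a list of its own where there are three numbers: the shift along the tool's x, y, z scaled (see below), then the turn, a rotation vector about the tool's x, y, z scaled (see below). A call has 1 to 20 rows; each row is the pose to reach, as a shift and turn from the pose commanded when the call began, along the tool's axes at that moment; what a row does not reach only later rows make up. The controller multiplies each number of a shift by 250 mm and each number of a turn by 45 degrees. A row lasts 1/12 s, in which the tool goes at most 41.7 mm and 7.16 degrees, less where a joint would pass 70% of its speed; a pose out of reach is approached as far as the arm can. A call with a number of a shift or a turn outside -1 to 1 is refused whole. A call with a gripper value outside its range is refused whole. "claw" is the opening, from -1 (shut) to 1 (fully open), set as the call begins (left out, the last holds). The fingers move at their own pace and stop on an object; "newtons" is the grip in N (left out, the last holds). Time passes only in rows, so rows that repeat a pose let the fingers close. It gives the time, the measured TCP pose, the force, the opening and the grip force at its end, in the units of the state.
- bot.read_state(): the state, without advancing time (a new reading comes with each control period).
- cams.read_camera(name): name is "side" or "top" or "wrist"; returns a dict with "image" (384x512x3 uint8, red, green, blue), "K" (3x3 intrinsics, pixels), "k1" (the pictures are not rectified: a ray, as slopes to the right and down, at radius r is drawn at 1 + k1 r^2 times it, then the intrinsics apply), "T" (4x4, takes a point from camera to world coordinates); the wrist camera has in their place "mount" (4x4, takes a point from camera to tool coordinates, whose origin is the TCP and whose axes are the flange's). Camera axes: x right, y down, z forward; pixel columns grow to the right and rows downward; lengths in m; the calibration is good to about 2 mm. A picture is of the moment at which its call begins: read the wrist's pose just before it. There is no depth.
- bot.finish_job(): hands the job in; it is judged then, once.
The state is a dict: "time": time; "q": joint angles; "joint_vel": joint speeds; "joint_torque": joint torques, N m; "tool_pos": TCP position; "tcp_rot": TCP orientation; "wrist_force": force on the tool from outside, world axes, zero at the start; "torque": the same for the moment, N m; "width": opening from 0.0 (shut) to 1.0 (fully open); "grip_force": force on a finger pad.
Only numpy, scipy, OpenCV 4.12 (cv2) and the standard library are available. Lean on these libraries where they do the work, as an engineer would, in place of code of your own. Each camera call takes 0.05 s, during which the arm holds its last target. There are 200 camera calls.

## Working session

There is one attempt and no reset: what is moved stays moved. The work goes in short steps, Python scripts to look and compute and a tool call to move; the robot and the scene stay as the last step left them, time stands still between calls to the robot, and variables do not carry over. Pictures are saved under pics/ and viewed, at most 10 in all, crops included, and the job is handed in when it is done.

Besides the shell and the picture viewer there is one more tool, called after "Call:" as a command line: name --argument value ..., lists and objects as JSON in quotes. play_rows: Moves the arm, as the interface text tells. Its arguments: {"type":"object","properties":{"rows":{"type":"array","items":{"type":"array"}},"claw":{"type":"number"},"newtons":{"type":"number"}},"required":["rows"]}

```bash
ls; mkdir -p pics
python3 - <<'E'
from workcell import bot,cams
import cv2,numpy as np
s=bot.read_state();print({k:np.round(v,3).tolist() for k,v in s.items()})
for n in ["side","top"]:
    c=cams.read_camera(n);np.savez(f"{n}.npz",**c)
    cv2.imwrite(f"pics/{n}1.png",c["image"][...,::-1]);print(n,c["K"].tolist(),c["k1"],np.round(c["T"],3).tolist())
E
```

```text
pics
{'time': 0.0, 'q': [-1.262, 0.265, 1.605, -0.0, 1.274, -0.037], 'joint_vel': [-0.0, 0.0, 0.0, -0.0, -0.001, -0.003], 'joint_torque': [0.002, -51.51, -36.731, 0.0, 0.013, 0.0], 'tool_pos': [0.229, -0.634, 0.23], 'tcp_rot': [-3.093, -0.54, 0.001], 'wrist_force': [-0.285, 0.191, -0.021], 'torque': [0.046, 0.026, -0.02], 'grip_force': 0.0, 'width': 1.001}
side [[356.6659259307766, 0.0, 259.8101712801247], [0.0, 356.6659259307766, 195.97705806886336], [0.0, 0.0, 1.0]] -0.04007657062677639 [[-0.979, -0.103, 0.178, 0.368], [-0.206, 0.529, -0.823, 0.889], [-0.009, -0.842, -0.539, 0.635], [0.0, 0.0, 0.0, 1.0]]
top [[452.7095150972815, 0.0, 254.43970301222694], [0.0, 452.7095150972815, 189.85843183378287], [0.0, 0.0, 1.0]] -0.07150864075951602 [[0.023, -0.997, 0.079, 0.455], [-1.0, -0.023, 0.004, 0.052], [-0.002, -0.079, -0.997, 1.515], [0.0, 0.0, 0.0, 1.0]]
```

View pics/top1.png

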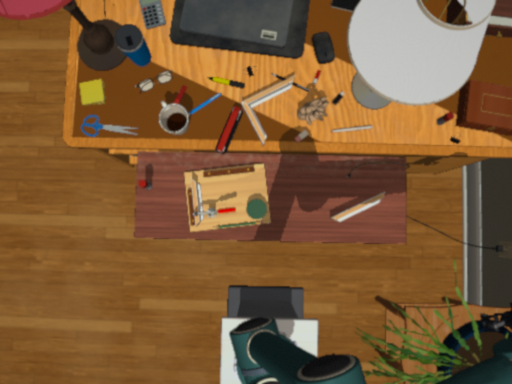

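View pics/side1.png

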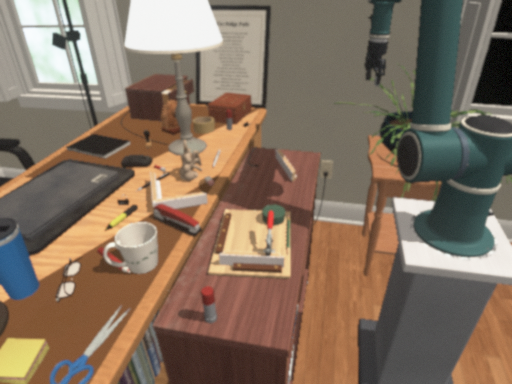

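The top view shows the loose rail at about px (332–385, 195–220), the jig at (185–270, 165–230), with the far fence along its upper edge, the clamp at (205,210) and the tin at (257,206). The side view shows the short rail at about (252,258) and the glue at (208,303). Next I'll set up helpers, get rough positions and enlarge the relevant parts.

```bash
cat > h.py <<'E'
import numpy as np,cv2
from scipy.spatial.transform import Rotation as R
def camT(c,st=None):
    if "T" in c: return np.array(c["T"])
    M=np.eye(4);M[:3,:3]=R.from_rotvec(st["tcp_rot"]).as_matrix();M[:3,3]=st["tool_pos"];return M@c["mount"]
def dist(c): return np.array([float(c["k1"]),0,0,0,0])
def cast(c,T,px,z):
    p=cv2.undistortPoints(np.array(px,float).reshape(-1,1,2),c["K"],dist(c))[:,0]
    d=np.c_[p,np.ones(len(p))]@T[:3,:3].T;o=T[:3,3]
    return o+d*((z-o[2])/d[:,2])[:,None]
def proj(c,T,P):
    Ti=np.linalg.inv(T);return cv2.projectPoints(np.array(P,float).reshape(-1,3),cv2.Rodrigues(Ti[:3,:3])[0],Ti[:3,3],c["K"],dist(c))[0][:,0]
E
python3 - <<'E'
from h import *
c=dict(np.load("top.npz"));T=c["T"]
print(np.round(cast(c,T,[(332,217),(384,196)],.036),3),np.round(cast(c,T,[(184,171),(265,163),(271,223),(190,231)],.012),3))
im=c["image"][...,::-1]
a=cv2.resize(im[155:240,175:280],None,fx=5,fy=5,interpolation=cv2.INTER_CUBIC)
b=cv2.resize(im[180:235,320:400],None,fx=5,fy=5,interpolation=cv2.INTER_CUBIC)
o=np.zeros((600,800,3),np.uint8);o[:300,:0]=0
a=cv2.resize(a,(420,340));o[:340,:420]=a;o[:275,400:800]=b
cv2.imwrite("pics/crop1.png",o[:345])
E
```

```text
[[ 0.489 -0.198  0.036]
 [ 0.562 -0.369  0.036]] [[0.632 0.295 0.012]
 [0.666 0.025 0.012]
 [0.466 0.001 0.012]
 [0.433 0.268 0.012]]
```

View pics/crop1.png

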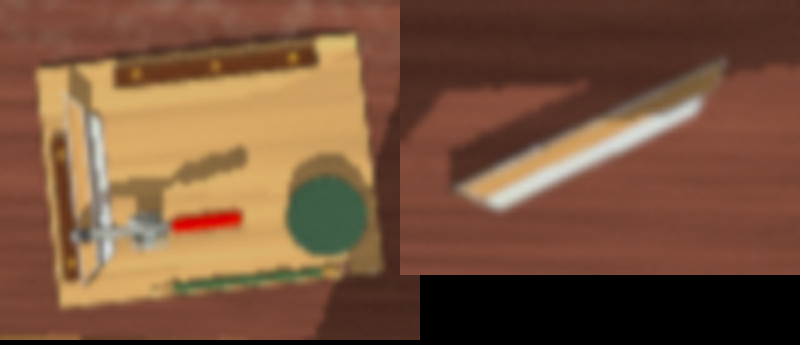

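The enlarged crop shows the rail's bare-wood top and outer face on its upper left, with the white lip on the robot side. The +y tip is therefore the left end, near (0.49, -0.20), and the rail's yaw is about 23° against about 7° for the jig. I'll move above the rail and measure with the wrist camera.

```bash
cat >> h.py <<'E'
def tgt(yaw):  # tool down, tool y at world yaw (deg)
    a=np.radians(yaw);y=np.array([np.cos(a),np.sin(a),0]);z=np.array([0,0,-1.]);return np.c_[np.cross(y,z),y,z]
def plan(st,p,yaw,turnfrac=1):
    A=R.from_rotvec(st["tcp_rot"]).as_matrix();s=A.T@(np.array(p)-st["tool_pos"])/.25
    t=R.from_matrix(A.T@tgt(yaw)).as_rotvec(degrees=True)/45
    print("shift",np.round(s,4),"turn",np.round(t,4),"pos",np.round(st["tool_pos"],4))
E
python3 - <<'E'
from h import *
from workcell import bot,cams
st=bot.read_state();c=cams.read_camera("wrist");print(c["K"],c["k1"],np.round(c["mount"],3))
plan(st,[.525,-.283,.26],23)
E
```

```text
[[272.58404864   0.         253.57618759]
 [  0.         272.58404864 192.66714402]
 [  0.           0.           1.        ]] -0.050706017818138084 [[-0.    -0.952 -0.305  0.079]
 [ 1.    -0.    -0.     0.   ]
 [ 0.    -0.305  0.952 -0.141]
 [ 0.     0.     0.     1.   ]]
shift [ 1.5919 -0.9208 -0.1177] turn [-1.9000e-03 -2.2000e-03 -2.0709e+00] pos [ 0.2286 -0.6344  0.2301]
```

Call:
play_rows --rows '[[[0.8,-0.46,-0.12],[0,0,-1]],[[0.8,-0.46,-0.12],[0,0,-1]],[[0.8,-0.46,-0.12],[0,0,-1]],[[0.8,-0.46,-0.12],[0,0,-1]],[[0.8,-0.46,-0.12],[0,0,-1]],[[0.8,-0.46,-0.12],[0,0,-1]],[[0.8,-0.46,-0.12],[0,0,-1]],[[0.8,-0.46,-0.12],[0,0,-1]]]'

```text
time: 0.82
tool_pos: [0.3792, -0.4576, 0.2615]
tcp_rot: [2.649, 1.689, -0.0]
wrist_force: [0.3, -0.6, 0.1]
width: 0.995
grip_force: 0.0
```

Run:
```python
from h import *
from workcell import bot
plan(bot.read_state(),[.525,-.283,.26],23)
```

```text
shift [0.8794 0.2341 0.0059] turn [ 2.0000e-04  4.0000e-04 -1.0658e+00] pos [ 0.3792 -0.4576  0.2615]
```

Call:
play_rows --rows '[[[0.88,0.234,0],[0,0,-1]],[[0.88,0.234,0],[0,0,-1]],[[0.88,0.234,0],[0,0,-1]],[[0.88,0.234,0],[0,0,-1]],[[0.88,0.234,0],[0,0,-1]],[[0.88,0.234,0],[0,0,-1]],[[0.88,0.234,0],[0,0,-1]],[[0.88,0.234,0],[0,0,-1]],[[0.88,0.234,0],[0,0,-1]]]'

```text
time: 1.57
tool_pos: [0.5241, -0.2853, 0.2607]
tcp_rot: [-1.809, -2.567, 0.001]
wrist_force: [0.0, -0.2, 0.4]
width: 0.999
grip_force: 0.0
```

Run:
```python
from h import *
from workcell import bot,cams
st=bot.read_state();c=cams.read_camera("wrist");T=camT(c,st);np.savez("w1.npz",image=c["image"],K=c["K"],k1=c["k1"],T=T)
print(np.round(st["tool_pos"],4))
cv2.imwrite("pics/w1.png",c["image"][...,::-1])
```

```text
[ 0.5241 -0.2853  0.2607]
```

View pics/w1.png

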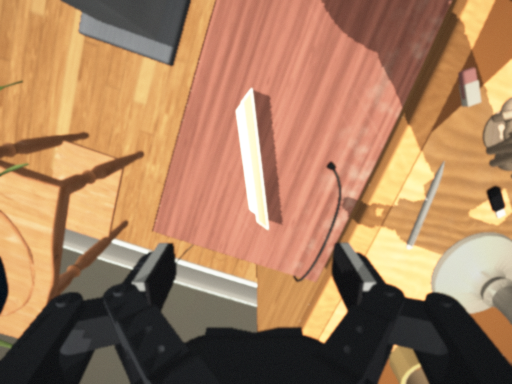

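The wrist view shows the rail at px (237–270, 88–228). Its top is beige on the right and its lip is white on the left, with the +y tip at about (252, 88).

Run:
```python
from h import *
d=np.load("w1.npz");im=d["image"]
b=cv2.resize(im[80:235,225:285,::-1],None,fx=4,fy=4,interpolation=cv2.INTER_CUBIC)
b=np.rot90(b);cv2.imwrite("pics/w1c.png",b);
for r in (110,135,160,185,205): print(r,[tuple(im[r,c].tolist()) for c in range(234,274,2)])
```

```text
110 [(203, 136, 114), (251, 246, 239), (255, 255, 255), (255, 255, 255), (255, 255, 255), (255, 254, 249), (255, 251, 214), (255, 251, 212), (255, 251, 213), (255, 252, 233), (249, 244, 234), (151, 108, 94), (141, 87, 74), (135, 84, 69), (128, 79, 66), (122, 74, 62), (126, 78, 66), (130, 81, 66), (169, 106, 87), (218, 141, 117)]
135 [(215, 139, 113), (216, 141, 115), (237, 191, 170), (255, 255, 254), (255, 255, 255), (255, 255, 255), (255, 255, 255), (255, 253, 234), (255, 252, 214), (255, 251, 213), (255, 250, 214), (254, 253, 245), (198, 174, 158), (134, 84, 70), (137, 85, 70), (138, 86, 70), (134, 83, 67), (143, 90, 74), (151, 94, 79), (161, 101, 84)]
160 [(223, 146, 120), (218, 144, 118), (224, 146, 121), (228, 153, 128), (249, 234, 222), (255, 255, 255), (255, 255, 255), (255, 255, 255), (255, 255, 253), (255, 252, 223), (255, 251, 213), (255, 250, 207), (255, 252, 232), (249, 243, 230), (159, 110, 95), (150, 94, 78), (146, 92, 76), (145, 91, 75), (147, 93, 76), (146, 92, 75)]
185 [(221, 144, 119), (215, 138, 115), (218, 141, 118), (226, 149, 124), (227, 149, 123), (231, 159, 135), (253, 250, 246), (255, 255, 255), (255, 255, 255), (255, 255, 255), (255, 254, 244), (255, 251, 213), (255, 249, 205), (254, 247, 205), (254, 253, 247), (199, 170, 155), (138, 87, 73), (131, 82, 68), (133, 82, 71), (128, 81, 66)]
205 [(229, 153, 127), (229, 154, 128), (228, 151, 125), (220, 141, 116), (231, 156, 129), (236, 164, 136), (237, 167, 137), (249, 228, 211), (255, 255, 255), (255, 255, 255), (255, 255, 255), (255, 255, 252), (255, 251, 215), (255, 249, 203), (254, 245, 196), (254, 252, 240), (224, 208, 192), (131, 84, 71), (138, 86, 72), (142, 88, 74)]
```

View pics/w1c.png

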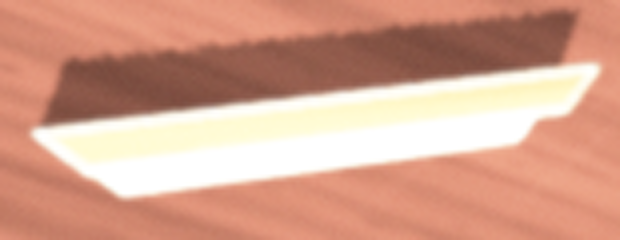

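The enlarged crop shows a clean silhouette. The outer top edge runs from about px (252.5, 88.7) to (268.5, 229.5), and I'll fit it at z = 36 mm.

```bash
cat >> h.py <<'E'
def outer_edge(d,roi,z,rows):
    """sub-pixel right silhouette edge of the pale rail by row, fitted line -> world"""
    im=d["image"].astype(float)[...,2];pts=[]
    for r in rows:
        v=im[r,roi[0]:roi[1]];k=np.where(v>160)[0].max();pts.append((roi[0]+k+(v[k]-160)/(v[k]-v[k+1]),r))
    P=cast(d,d["T"],pts,z);c=P.mean(0);u=np.linalg.svd(P-c)[2][0];u*=np.sign(u[1]);
    res=(P-c)@np.array([-u[1],u[0],0]);return c,u,np.abs(res).max()
E
python3 - <<'E'
from h import *
d=dict(np.load("w1.npz"));T=d["T"]
c,u,e=outer_edge(d,(232,285),.036,range(95,222,3));print(c,u,e)
t=cast(d,T,[(252.5,88.7),(268.5,229.5)],.036);print(t,np.linalg.norm(t[0]-t[1]))
m=(d["image"][...,2]>160)&(d["image"][...,0]>200);m[:,:232]=0;m[:,285:]=0;m[:85]=0;m[233:]=0
ys,xs=np.where(m);P=cast(d,T,np.c_[xs,ys],.036);s=(P-c)@u;print("extent",s.min(),s.max())
yaw=np.degrees(np.arctan2(-u[0],u[1]));x=np.array([u[1],-u[0],0])
o=(t[0]+t[1])/2-.008*x;print("yaw",yaw,"origin",o)
c2=c+u*(s.min()+s.max())/2-.008*x;print("origin2",c2)
tt=dict(np.load("top.npz"));print(cast(tt,tt["T"],[(331.2,217.3),(385.5,192)],.036))
E
```

```text
[ 0.53133709 -0.27433367  0.036     ] [-4.50546764e-01  8.92752829e-01 -8.33926360e-17] 0.00040100895769689716
[[ 0.49007    -0.19266876  0.036     ]
 [ 0.57770887 -0.36865233  0.036     ]] 0.19659803214864258
extent -0.10419743516553395 0.09272683346473913
yaw 26.77876915572021 origin [ 0.52674741 -0.28426492  0.036     ]
origin2 [ 0.52677909 -0.28305825  0.036     ]
[[ 0.48845741 -0.19500296  0.036     ]
 [ 0.5754711  -0.37389289  0.036     ]]
```

Length is 197 mm against the 200 given, and both cameras agree on the position. The rail's origin is at about (0.527, -0.284) with yaw 26.8°. I'll grip 15 mm toward its +y end with the TCP at z = 15 mm, which clears both the lip and the fence.

Run:
```python
from h import *
from workcell import bot
plan(bot.read_state(),[.520,-.2705,.015],26.8)
```

```text
shift [0.0621 0.0064 0.9833] turn [-0.001  -0.0005 -0.1592] pos [ 0.5239 -0.2857  0.2608]
```

Call:
play_rows --rows '[[[0.062,0.006,0.15],[0,0,-0.159]],[[0.062,0.006,0.3],[0,0,-0.159]],[[0.062,0.006,0.45],[0,0,-0.159]],[[0.062,0.006,0.6],[0,0,-0.159]],[[0.062,0.006,0.7],[0,0,-0.159]],[[0.062,0.006,0.78],[0,0,-0.159]],[[0.062,0.006,0.85],[0,0,-0.159]],[[0.062,0.006,0.91],[0,0,-0.159]],[[0.062,0.006,0.95],[0,0,-0.159]],[[0.062,0.006,0.983],[0,0,-0.159]],[[0.062,0.006,0.983],[0,0,-0.159]],[[0.062,0.006,0.983],[0,0,-0.159]],[[0.062,0.006,0.983],[0,0,-0.159]]]' --claw 1

```text
time: 2.7
tool_pos: [0.5214, -0.2705, 0.0166]
tcp_rot: [1.642, 2.676, 0.0]
wrist_force: [0.0, -0.1, -1.0]
width: 1.0
grip_force: 0.0
```

Run:
```python
from h import *
from workcell import bot
plan(bot.read_state(),[.520,-.2705,.015],26.8)
```

```text
shift [ 0.0025 -0.0051  0.0063] turn [0.0013 0.0019 0.0029] pos [ 0.5214 -0.2705  0.0166]
```

Call:
play_rows --rows '[[[0,0,0],[0,0,0]],[[0,0,0],[0,0,0]],[[0,0,0],[0,0,0]],[[0,0,0],[0,0,0]],[[0,0,0],[0,0,0]],[[0,0,0],[0,0,0]],[[0,0,0],[0,0,0]],[[0,0,0],[0,0,0]],[[0,0,0],[0,0,0]],[[0,0,0],[0,0,0]],[[0,0,0],[0,0,0]],[[0,0,0],[0,0,0]]]' --claw -1 --newtons 70

```text
time: 3.7
tool_pos: [0.521, -0.2699, 0.0158]
tcp_rot: [1.642, 2.678, 0.0]
wrist_force: [0.7, 0.5, 2.5]
width: 0.169
grip_force: 68.7
```

The rail is gripped. Now I'll lift it straight up and carry it over the jig, high enough to clear the clamp.

Call:
play_rows --rows '[[[0,0,-0.04],[0,0,0]],[[0,0,-0.1],[0,0,0]],[[0,0,-0.2],[0,0,0]],[[0,0,-0.32],[0,0,0]],[[0,0,-0.45],[0,0,0]],[[0,0,-0.58],[0,0,0]],[[0,0,-0.7],[0,0,0]],[[0,0,-0.8],[0,0,0]],[[0,0,-0.88],[0,0,0]],[[0,0,-0.92],[0,0,0]],[[0,0,-0.92],[0,0,0]],[[0,0,-0.92],[0,0,0]]]'

```text
time: 4.7
tool_pos: [0.5204, -0.2697, 0.2452]
tcp_rot: [-1.642, -2.678, 0.0]
wrist_force: [-0.4, -0.7, -1.9]
width: 0.17
grip_force: 68.4
```

Run:
```python
from h import *
from workcell import bot
s=bot.read_state();plan(s,[.529,.144,.25],7);print(s["wrist_force"],s["width"],s["grip_force"])
```

```text
shift [ 1.4591  0.7811 -0.0192] turn [-3.000e-04 -2.000e-04  4.437e-01] pos [ 0.5204 -0.2697  0.2452]
[-0.41144516 -0.71356723 -1.89014542] 0.16985004874583706 68.3998316153884
```

Half now, ramped; then the rest.

Call:
play_rows --rows '[[[0.05,0.03,0],[0,0,0.02]],[[0.13,0.07,0],[0,0,0.06]],[[0.24,0.13,0],[0,0,0.1]],[[0.36,0.19,0],[0,0,0.14]],[[0.48,0.255,0],[0,0,0.18]],[[0.58,0.31,0],[0,0,0.2]],[[0.66,0.355,0],[0,0,0.22]],[[0.71,0.38,0],[0,0,0.22]],[[0.73,0.39,0],[0,0,0.22]],[[0.73,0.39,0],[0,0,0.22]]]'

```text
time: 5.53
tool_pos: [0.5235, -0.0617, 0.2432]
tcp_rot: [-1.862, -2.526, 0.003]
wrist_force: [-0.7, 0.3, -1.6]
width: 0.173
grip_force: 68.4
```

Run:
```python
from h import *
from workcell import bot
s=bot.read_state();plan(s,[.529,.144,.25],7)
```

```text
shift [ 0.7795  0.2638 -0.0266] turn [-0.0047 -0.0019  0.2264] pos [ 0.5235 -0.0617  0.2432]
```

Call:
play_rows --rows '[[[0.05,0.02,0],[0,0,0.02]],[[0.13,0.045,0],[0,0,0.06]],[[0.25,0.085,0],[0,0,0.1]],[[0.38,0.13,-0.01],[0,0,0.14]],[[0.5,0.17,-0.02],[0,0,0.18]],[[0.61,0.205,-0.02],[0,0,0.2]],[[0.7,0.235,-0.02],[0,0,0.22]],[[0.75,0.255,-0.02],[0,0,0.226]],[[0.78,0.264,-0.02],[0,0,0.226]],[[0.78,0.264,-0.02],[0,0,0.226]],[[0.78,0.264,-0.02],[0,0,0.226]],[[0.78,0.264,-0.02],[0,0,0.226]]]'

```text
time: 6.53
tool_pos: [0.5307, 0.1415, 0.25]
tcp_rot: [-2.085, -2.35, 0.002]
wrist_force: [-0.2, -0.7, -1.1]
width: 0.168
grip_force: 68.4
```

Run:
```python
from h import *
from workcell import bot,cams
st=bot.read_state();c=cams.read_camera("wrist");T=camT(c,st);np.savez("w2.npz",image=c["image"],K=c["K"],k1=c["k1"],T=T)
print(np.round(st["tool_pos"],4),np.round(R.from_rotvec(st["tcp_rot"]).as_matrix(),3).tolist())
cv2.imwrite("pics/w2.png",cv2.resize(c["image"][...,::-1],(800,600),interpolation=cv2.INTER_CUBIC))
```

```text
[0.5307 0.1415 0.25  ] [[-0.119, 0.993, -0.001], [0.993, 0.119, -0.001], [-0.001, -0.001, -1.0]]
```

View pics/w2.png

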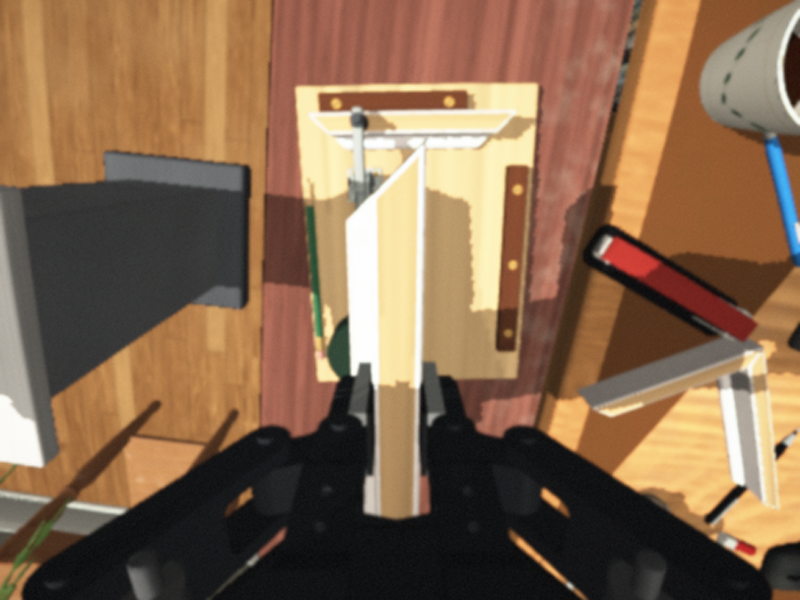

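The 800 px view shows the board corners at (296,86), (538,83), (518,380) and (318,380), and the fence's left edge from (505,165) to (497,350). The short rail's outer top edge runs from (310,113) to (517,110), and the held rail's tip is at (424,140). I'll fit these at sub-pixel accuracy.

Run:
```python
from h import *
d=dict(np.load("w2.npz"));im=d["image"];T=d["T"];k=512/800
hsv=cv2.cvtColor(im,cv2.COLOR_RGB2HSV)
def roi(x0,x1,y0,y1):
    m=np.zeros(im.shape[:2],bool);m[int(y0*k):int(y1*k),int(x0*k):int(x1*k)]=1;return m
# fence rows
for r in (120,150,180,210): print(r,[tuple(im[r,c].tolist()) for c in range(312,340,1)][::2])
for c in (290,310): print(c,[tuple(im[r,c].tolist()) for r in range(62,96,2)])
v=hsv[...,2];print("tip col", [tuple(im[r,271].tolist()) for r in range(82,100)])
for r in (100,130,160,200,230): print(r,[tuple(im[r,c].tolist()) for c in range(264,278)])
np.set_printoptions(precision=4,suppress=True)
print(cast(d,T,np.array([(296,86),(538,83),(518,380),(318,380)])*k,.012))
```

```text
120 [(253, 244, 191), (253, 244, 193), (253, 243, 190), (253, 242, 190), (252, 241, 188), (233, 204, 144), (123, 76, 50), (140, 80, 52), (194, 141, 78), (235, 193, 108), (233, 187, 105), (179, 123, 71), (141, 88, 58), (170, 133, 91)]
150 [(253, 244, 194), (253, 242, 191), (253, 241, 188), (253, 242, 189), (242, 221, 158), (125, 82, 54), (135, 77, 49), (138, 79, 50), (140, 80, 51), (138, 77, 51), (136, 76, 50), (139, 88, 57), (172, 136, 93), (129, 95, 71)]
180 [(253, 243, 191), (253, 242, 191), (253, 243, 190), (246, 228, 165), (137, 96, 63), (137, 79, 51), (137, 78, 51), (137, 77, 50), (139, 79, 50), (138, 79, 51), (143, 93, 61), (179, 142, 98), (126, 91, 68), (97, 61, 51)]
210 [(185, 150, 103), (194, 159, 109), (178, 143, 99), (81, 59, 39), (71, 40, 27), (80, 49, 32), (103, 66, 37), (100, 68, 37), (83, 49, 34), (117, 85, 57), (166, 133, 91), (117, 86, 67), (103, 74, 62), (102, 75, 63)]
290 [(155, 100, 58), (208, 152, 82), (200, 144, 76), (148, 95, 62), (212, 195, 178), (249, 243, 228), (249, 228, 166), (250, 230, 167), (252, 234, 174), (252, 236, 177), (252, 244, 217), (243, 240, 23
[... 1299 characters left out ...]
 217), (209, 194, 173), (195, 169, 134), (185, 154, 109), (181, 147, 102), (179, 147, 102), (177, 145, 100), (178, 146, 101)]
200 [(246, 222, 158), (247, 228, 177), (250, 243, 225), (251, 251, 247), (249, 249, 245), (233, 231, 223), (207, 192, 173), (192, 166, 132), (182, 150, 107), (178, 145, 100), (178, 146, 101), (175, 143, 98), (174, 141, 97), (177, 146, 101)]
230 [(249, 230, 171), (251, 240, 207), (252, 250, 243), (251, 251, 248), (240, 241, 236), (211, 203, 190), (180, 161, 138), (165, 138, 104), (163, 133, 95), (163, 135, 95), (160, 132, 92), (160, 130, 91), (162, 132, 93), (164, 135, 93)]
[[0.4333 0.2715 0.012 ]
 [0.6292 0.2977 0.012 ]
 [0.6673 0.0301 0.012 ]
 [0.4687 0.0066 0.012 ]]
```

```bash
cat > m2.py <<'E'
from h import *
import sys
np.set_printoptions(precision=4,suppress=True)
def fitline(P):
    c=np.median(P,0);keep=np.ones(len(P),bool)
    for _ in range(5):
        c=P[keep].mean(0);u=np.linalg.svd(P[keep]-c)[2][0];n=np.array([-u[1],u[0],0]);r=np.abs((P-c)@n);keep=r<max(2*np.median(r[keep]),3e-4)
    return c,u*np.sign(u[1]),r[keep].max(),keep.sum()
def cross(v,th,rising):  # first subpixel crossing
    s=v-th;i=np.where((s[:-1]<=0)&(s[1:]>0) if rising else (s[:-1]>=0)&(s[1:]<0))[0]
    return None if len(i)==0 else i[0]+s[i[0]]/(s[i[0]]-s[i[0]+1])
E
python3 - <<'E'
from m2 import *
d=dict(np.load("w2.npz"));im=d["image"].astype(float);T=d["T"]
f=[]
for r in list(range(112,190,2))+list(range(202,218,2)):
    v=im[r,308:335,0];th=.5*(v[:4].mean()+135/253*v[:4].mean());x=cross(v,th,False);
    if x is not None:f.append((308+x,r))
s=[]
for c in range(246,292,2):
    x=cross(im[62:80,c,2],140,True)   # last dark->white before rail top
    v=im[68:76,c,2];x=cross(v,140,True)
    if x is not None:s.append((c,68+x))
F=fitline(cast(d,T,f,.012));S=fitline(cast(d,T,s,.048));print("fence",F,np.degrees(np.arctan2(-F[1][0],F[1][1])));print("short",S,np.degrees(np.arctan2(S[1][1],S[1][0])))
# held rail outer top edge: col where white edge starts fading to face; use peak white ->
e=[]
for r in range(105,235,4):
    v=im[r,262:282,2];k=v.argmax();bg=v[-3:].mean();x=cross(v[k:],.5*(v[k]+bg),False);e.append((262+k+x,r))
zt=0.25-.0158+.036
for z in (zt,): 
    E=fitline(cast(d,T,e,z));print("rail",E,np.degrees(np.arctan2(-E[1][0],E[1][1])))
tip=cast(d,T,[(424*.64,140*.64)],zt)[0];print("tip",tip)
A=np.array(T);st_p=np.array([.5307,.1415,.25])
E
```

```text
fence (array([0.6232, 0.1645, 0.012 ]), array([-0.132 ,  0.9912, -0.    ]), np.float64(0.0002995683901963491), np.int64(42)) 7.586571557960876
short (array([0.5339, 0.2611, 0.048 ]), array([ 0.9909,  0.1349, -0.    ]), np.float64(9.167083293599997e-05), np.int64(23)) 7.754744966355329
rail (array([0.533 , 0.1919, 0.2702]), array([-0.121 ,  0.9927, -0.    ]), np.float64(0.00017073026018414326), np.int64(33)) 6.94952765942822
tip [0.5286 0.2264 0.2702]
```

Fence yaw is 7.6° and short-rail yaw 7.75°. The short rail's outer face comes out at jig y = 110.7 mm against the 110 given, and the board measures 198×270 mm. The held rail's outer face is 8.3 mm from the TCP and its tip 84.6 mm ahead, both as expected. Next I'll hover just short of home.

```bash
cat >> h.py <<'E'
Y=np.radians(7.65);JX=np.array([np.cos(Y),np.sin(Y),0]);JY=np.array([-np.sin(Y),np.cos(Y),0]);J0=np.array([.5497,.1515,0])
def jig(p): q=np.array(p)-J0;return np.array([q@JX,q@JY,p[2]])
def world(x,y,z): return J0+x*JX+y*JY+[0,0,z]
E
python3 - <<'E'
from m2 import *
from workcell import bot
print("fence x",jig([.6232,.1645,0]),"short y",jig([.5339,.2611,0]),jig([.5286,.2264,0]))
plan(bot.read_state(),world(.061,0,.06),7.55)
E
```

```text
fence x [0.0746 0.0031 0.    ] short y [-0.0011  0.1107  0.    ] [-0.0109  0.077   0.    ]
shift [0.0347 0.3246 0.7607] turn [-0.0007  0.0008 -0.0162] pos [0.5307 0.1415 0.2502]
```

Call:
play_rows --rows '[[[0.005,0.05,0],[0,0,-0.016]],[[0.015,0.14,0],[0,0,-0.016]],[[0.025,0.24,0],[0,0,-0.016]],[[0.035,0.3,0],[0,0,-0.016]],[[0.035,0.325,0.05],[0,0,-0.016]],[[0.035,0.325,0.13],[0,0,-0.016]],[[0.035,0.325,0.23],[0,0,-0.016]],[[0.035,0.325,0.34],[0,0,-0.016]],[[0.035,0.325,0.45],[0,0,-0.016]],[[0.035,0.325,0.55],[0,0,-0.016]],[[0.035,0.325,0.64],[0,0,-0.016]],[[0.035,0.325,0.71],[0,0,-0.016]],[[0.035,0.325,0.75],[0,0,-0.016]],[[0.035,0.325,0.76],[0,0,-0.016]],[[0.035,0.325,0.76],[0,0,-0.016]],[[0.035,0.325,0.76],[0,0,-0.016]]]'

```text
time: 7.92
tool_pos: [0.6111, 0.1613, 0.0614]
tcp_rot: [2.069, 2.363, 0.002]
wrist_force: [0.6, -0.8, -1.0]
width: 0.171
grip_force: 68.6
```

Run:
```python
from m2 import *
from workcell import bot,cams
st=bot.read_state();c=cams.read_camera("wrist");T=camT(c,st);np.savez("w3.npz",image=c["image"],K=c["K"],k1=c["k1"],T=T)
print(jig(st["tool_pos"]),st["wrist_force"]);plan(st,world(.061,0,.06),7.55)
cv2.imwrite("pics/w3.png",cv2.resize(c["image"][...,::-1],(800,600),interpolation=cv2.INTER_CUBIC))
```

```text
[0.0622 0.0015 0.0614] [ 0.605  -0.7734 -1.0022]
shift [-0.0061 -0.0048  0.0058] turn [ 0.0019 -0.0001  0.0013] pos [0.6111 0.1613 0.0614]
```

View pics/w3.png

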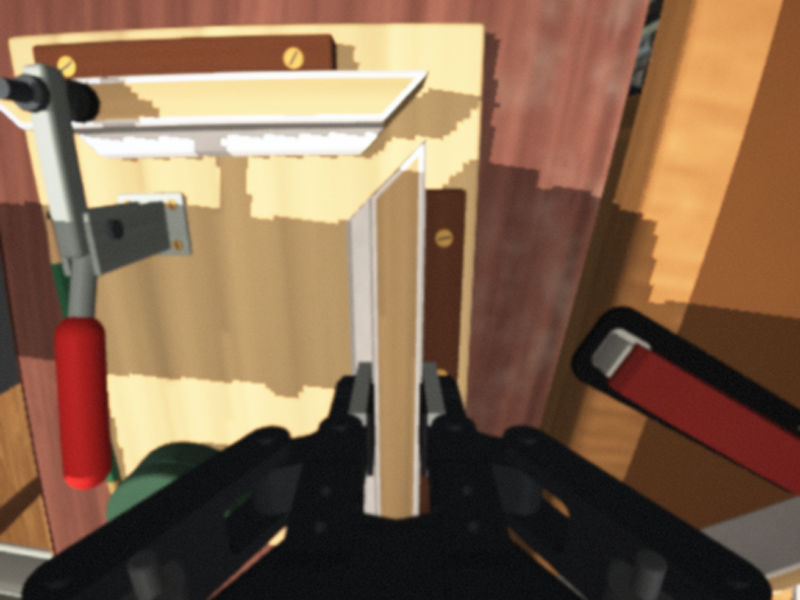

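The view shows the short rail's far mitre tip at 800-px (427,73) and the held rail's tip at (424,143). The mitres face each other and the path is clear. Now the remaining gap.

Run:
```python
from m2 import *
d=dict(np.load("w3.npz"));im=d["image"].astype(float);T=d["T"]
print("short tip",jig(cast(d,T,[(427*.64,72.5*.64)],.048)[0]),"rail tip",jig(cast(d,T,[(424.5*.64,142.5*.64)],.0816)[0]))
s=[]
for c in range(100,210,3):
    v=im[38:54,c,2];x=cross(v,140,True)
    if x is not None:s.append((c,38+x))
S=fitline(cast(d,T,s,.048));print("short",S,jig(S[0]),np.degrees(np.arctan2(S[1][1],S[1][0])))
# fence right (back) top edge z .024, shaded part
f=[]
for r in range(125,235,3):
    v=im[r,285:305,0];x=cross(v,110,True)
    if x is not None:f.append((285+x,r))
F=fitline(cast(d,T,f,.024));print("fence back",F,jig(F[0]),np.degrees(np.arctan2(-F[1][0],F[1][1])))
e=[]
for r in range(105,235,4):
    v=im[r,262:276,2];k=v.argmax();x=cross(v[k:],.6*v[k],False)
    if x is not None: e.append((262+k+x,r))
E=fitline(cast(d,T,e,.0816));print("rail",jig(E[0]),np.degrees(np.arctan2(-E[1][0],E[1][1])))
```

```text
short tip [0.0731 0.1091 0.048 ] rail tip [0.0704 0.0854 0.0816]
short (array([0.5461, 0.262 , 0.048 ]), array([ 0.9907,  0.1362, -0.    ]), np.float64(8.017395695883686e-05), np.int64(37)) [0.0112 0.11   0.048 ] 7.825683289334044
fence back (array([0.6357, 0.1944, 0.024 ]), array([-0.1327,  0.9912, -0.    ]), np.float64(0.00014624810413201513), np.int64(37)) [0.0909 0.0311 0.024 ] 7.623663097566795
rail [0.0707 0.0476 0.0816] 7.582033976789261
```

The gap to the fence is about 2.5–4 mm and the end gap about 24 mm, with yaw matched. I'll lower the rail with a little more clearance.

Call:
play_rows --rows '[[[0,-0.006,0.02],[0,0,0]],[[0,-0.006,0.05],[0,0,0]],[[0,-0.006,0.08],[0,0,0]],[[0,-0.006,0.1],[0,0,0]],[[0,-0.006,0.115],[0,0,0]],[[0,-0.006,0.125],[0,0,0]],[[0,-0.006,0.13],[0,0,0]],[[0,-0.006,0.13],[0,0,0]],[[0,-0.006,0.13],[0,0,0]]]'

```text
time: 8.72
tool_pos: [0.609, 0.1612, 0.0281]
tcp_rot: [2.069, 2.364, 0.0]
wrist_force: [-0.1, 0.9, -1.1]
width: 0.173
grip_force: 68.7
```

Call:
play_rows --rows '[[[0,0,0.002],[0,0,0]],[[0,0,0.004],[0,0,0]],[[0,0,0.006],[0,0,0]],[[0,0,0.006],[0,0,0]],[[0,0,0.006],[0,0,0]]]'

```text
time: 9.13
tool_pos: [0.6093, 0.1612, 0.0278]
tcp_rot: [2.069, 2.364, 0.001]
wrist_force: [-1.9, -0.4, 4.9]
width: 0.17
grip_force: 69.4
```

It's on the board. Now toward the fence.

Call:
play_rows --rows '[[[0,0.004,0],[0,0,0]],[[0,0.008,0],[0,0,0]],[[0,0.012,0],[0,0,0]],[[0,0.014,0],[0,0,0]],[[0,0.014,0],[0,0,0]],[[0,0.014,0],[0,0,0]]]'

```text
time: 9.63
tool_pos: [0.6129, 0.1618, 0.0278]
tcp_rot: [2.069, 2.364, 0.002]
wrist_force: [-1.1, 0.7, 6.5]
width: 0.173
grip_force: 69.4
```

Call:
play_rows --rows '[[[0,0.002,0],[0,0,0]],[[0,0.004,0],[0,0,0]],[[0,0.004,0],[0,0,0]],[[0,0.004,0],[0,0,0]]]'

```text
time: 9.97
tool_pos: [0.6139, 0.1619, 0.0278]
tcp_rot: [2.069, 2.363, 0.002]
wrist_force: [-2.3, -0.3, 5.4]
width: 0.17
grip_force: 69.5
```

Call:
play_rows --rows '[[[0,0.002,0],[0,0,0]],[[0,0.004,0],[0,0,0]],[[0,0.004,0],[0,0,0]],[[0,0.004,0],[0,0,0]]]'

```text
time: 10.3
tool_pos: [0.6141, 0.1619, 0.0278]
tcp_rot: [-2.068, -2.364, 0.0]
wrist_force: [-3.4, -0.1, 7.4]
width: 0.17
grip_force: 69.7
```

Call:
play_rows --rows '[[[0,0.002,0],[0,0,0]],[[0,0.004,0],[0,0,0]],[[0,0.004,0],[0,0,0]],[[0,0.004,0],[0,0,0]]]'

```text
time: 10.63
tool_pos: [0.6142, 0.1619, 0.0278]
tcp_rot: [-2.067, -2.364, 0.003]
wrist_force: [-6.8, -1.4, 9.5]
width: 0.168
grip_force: 70.0
```

Fence contact is made: the outer face sits at jig x of about 73 mm, as measured. Now I'll slide left along the fence, roughly 23 mm, slowing at the end.

Call:
play_rows --rows '[[[0.004,0,0],[0,0,0]],[[0.01,0,0],[0,0,0]],[[0.018,0,0],[0,0,0]],[[0.026,0,0],[0,0,0]],[[0.034,0,0],[0,0,0]],[[0.042,0,0],[0,0,0]],[[0.05,0,0],[0,0,0]],[[0.058,0,0],[0,0,0]],[[0.066,0,0],[0,0,0]],[[0.072,0,0],[0,0,0]],[[0.076,0,0],[0,0,0]],[[0.076,0,0],[0,0,0]],[[0.076,0,0],[0,0,0]]]'

```text
time: 11.72
tool_pos: [0.6119, 0.1794, 0.0278]
tcp_rot: [-2.068, -2.365, 0.005]
wrist_force: [-5.8, -5.7, 9.8]
width: 0.168
grip_force: 70.1
```

Run:
```python
from m2 import *
from workcell import bot,cams
st=bot.read_state();c=cams.read_camera("wrist")
print(jig(st["tool_pos"]),"F jig",st["wrist_force"]@JX,st["wrist_force"]@JY,st["wrist_force"][2],st["torque"]);plan(st,world(.065,.025,.0278),7.6)
cv2.imwrite("pics/w4.png",cv2.resize(c["image"][20:140,190:320,::-1],None,fx=5,fy=5,interpolation=cv2.INTER_CUBIC))
```

```text
[0.0653 0.0194 0.0278] F jig -6.531801017615134 -4.850914149342694 9.832473629539189 [-0.8219  0.9982  0.1476]
shift [ 0.0223 -0.0013 -0.    ] turn [-0.0031  0.0026  0.0014] pos [0.6119 0.1794 0.0278]
```

View pics/w4.png

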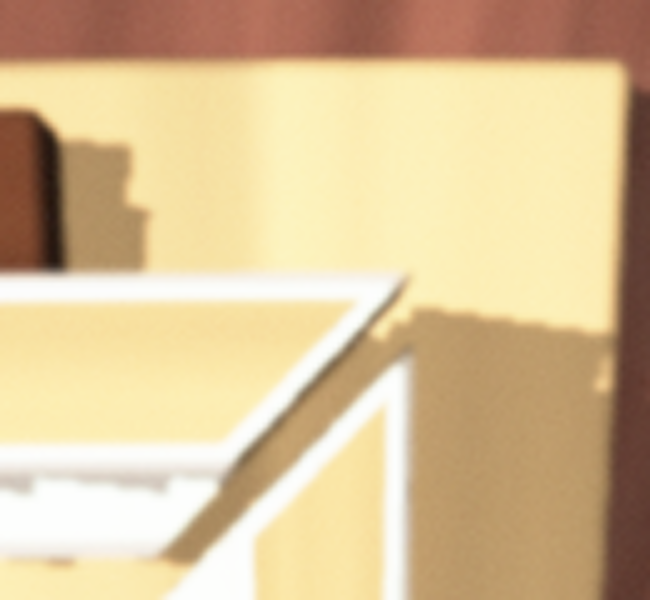

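The crop shows the mitres parallel with about 5–6 mm left to close. I'll ease the downward and fence pressure slightly to cut friction, then creep in.

Call:
play_rows --rows '[[[0.003,-0.002,-0.002],[0,0,0]],[[0.006,-0.003,-0.003],[0,0,0]],[[0.009,-0.003,-0.003],[0,0,0]],[[0.012,-0.003,-0.003],[0,0,0]],[[0.014,-0.003,-0.003],[0,0,0]],[[0.016,-0.003,-0.003],[0,0,0]],[[0.016,-0.003,-0.003],[0,0,0]],[[0.016,-0.003,-0.003],[0,0,0]]]'

```text
time: 12.43
tool_pos: [0.6112, 0.1842, 0.0278]
tcp_rot: [2.068, 2.365, -0.002]
wrist_force: [-3.4, -3.9, 7.2]
width: 0.172
grip_force: 69.5
```

```bash
cat > s.py <<'E'
from m2 import *
from workcell import bot
st=bot.read_state();f=np.array(st["wrist_force"])
print(st["time"],jig(st["tool_pos"]),"F jig",f@JX,f@JY,f[2]);plan(st,world(.065,.025,.0278),7.6)
E
python3 s.py
```

```text
12.4333 [0.0653 0.0242 0.0278] F jig -3.895933817200482 -3.3635334122163494 7.152902714989623
shift [ 0.0032 -0.0011 -0.0001] turn [-0.0012  0.0012  0.0011] pos [0.6112 0.1842 0.0278]
```

Creep in 0.5 mm steps.

Call:
play_rows --rows '[[[0.002,0,0],[0,0,0]],[[0.004,0,0],[0,0,0]],[[0.004,0,0],[0,0,0]],[[0.004,0,0],[0,0,0]]]'

```text
time: 12.77
tool_pos: [0.611, 0.1851, 0.0278]
tcp_rot: [2.068, 2.365, -0.002]
wrist_force: [-4.1, -5.0, 5.9]
width: 0.169
grip_force: 69.5
```

Call:
play_rows --rows '[[[0.002,0,0],[0,0,0]],[[0.004,0,0],[0,0,0]],[[0.004,0,0],[0,0,0]],[[0.004,0,0],[0,0,0]]]'

```text
time: 13.1
tool_pos: [0.6111, 0.1851, 0.0278]
tcp_rot: [2.067, 2.364, -0.004]
wrist_force: [-2.7, -7.8, 6.6]
width: 0.17
grip_force: 69.7
```

Call:
play_rows --rows '[[[0.002,0,0],[0,0,0]],[[0.004,0,0],[0,0,0]],[[0.004,0,0],[0,0,0]],[[0.004,0,0],[0,0,0]],[[0.004,0,0],[0,0,0]],[[0.004,0,0],[0,0,0]]]'

```text
time: 13.6
tool_pos: [0.6111, 0.1852, 0.0278]
tcp_rot: [2.067, 2.364, -0.005]
wrist_force: [-3.0, -10.0, 7.7]
width: 0.171
grip_force: 69.8
```

```bash
python3 s.py
python3 - <<'E'
from workcell import cams,bot
import cv2,numpy as np
f=[]
for i in range(4):
    c=cams.read_camera("wrist");f.append(bot.read_state()["wrist_force"])
print(np.round(f,2))
cv2.imwrite("pics/w5.png",cv2.resize(c["image"][20:140,190:320,::-1],None,fx=5,fy=5,interpolation=cv2.INTER_CUBIC))
E
```

```text
13.6 [0.0653 0.0252 0.0278] F jig -4.343570295416248 -9.470253734832665 7.7469901280912215
shift [-0.0008 -0.0011 -0.0001] turn [-0.0015  0.0046  0.0016] pos [0.6111 0.1852 0.0278]
[[ -2.78 -10.5    7.57]
 [ -2.85 -10.51   7.01]
 [ -2.88  -9.21   7.07]
 [ -2.47  -9.83   7.33]]
```

View pics/w5.png

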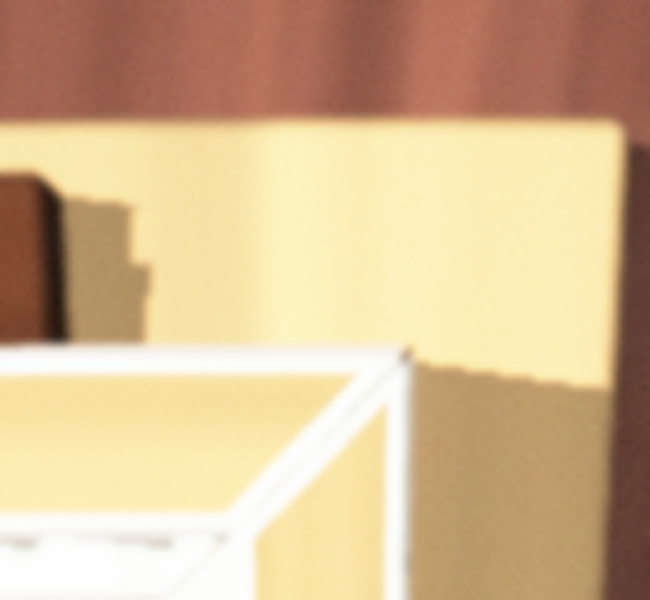

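The crop shows the mitre closed along its whole length with the tips meeting at about (408,355). The push is about 9.6 N including some friction, so I'll add a small nudge and let it settle.

Call:
play_rows --rows '[[[0.002,0,0],[0,0,0]],[[0.002,0,0],[0,0,0]],[[0.002,0,0],[0,0,0]],[[0.002,0,0],[0,0,0]],[[0.002,0,0],[0,0,0]],[[0.002,0,0],[0,0,0]],[[0.002,0,0],[0,0,0]],[[0.002,0,0],[0,0,0]],[[0.002,0,0],[0,0,0]],[[0.002,0,0],[0,0,0]]]'

```text
time: 14.63
tool_pos: [0.611, 0.1852, 0.0278]
tcp_rot: [2.066, 2.363, -0.006]
wrist_force: [-2.7, -12.2, 8.9]
width: 0.172
grip_force: 69.8
```

```bash
python3 s.py
python3 - <<'E'
from workcell import cams,bot
from h import *
f=[]
for i in range(6):
    cams.read_camera("top");f.append(bot.read_state()["wrist_force"])
f=np.mean(f,0);print(f@JX,f@JY,f[2])
E
```

```text
14.6333 [0.0653 0.0252 0.0278] F jig -4.280945436653578 -11.742949702459162 8.887073900951536
shift [-0.0009 -0.0011 -0.0001] turn [-0.0017  0.0055  0.0016] pos [0.611  0.1852 0.0278]
-4.914660627391013 -11.375182960526926 7.971061307990386
```

```bash
python3 -c "
from workcell import bot
print(bot.finish_job())"
```

```text
the job is handed in; nothing more can be done
None
```

The long rail lies flat and snug along the far fence with its mitre closed on the short rail. The arm is still gripping it and pushing at about 11 N measured at the wrist, roughly 10 N at the joint after friction, and nothing in the moves touched the tin, pencil or glue stick.

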